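# Seat the pasta die on its locating pin

### The job

The bronze die sits unseated in the mouth of the pasta extruder head, riding on the locating pin. Push it round with a fingertip until the notch in its rim is over the pin, then press it down until it is fully home, its face flush with the mouth of the head. Do not grip or lift the die, and leave the ring nut, brush, wrench and spare insert where they lie.

Things in the scene. Friction and masses are not known exactly. Their poses are not given: they have to be found in the camera images.
- mouth (a point): Centre of the mouth of the extruder head, on the axis, at the height of its upper rim (110 mm above the bench). The head is a bare stainless barrel, 112 mm across, standing mouth up on a 160 mm bolted flange, fixed to the bench; its bore is 86 mm wide and the mouth wall 13 mm thick. z is up; x points to the locating pin.
- pin (a point): Locating pin: a bright steel dowel 10 mm thick lying level and radially in an 18 mm wide slot cut through the mouth wall (seen from above) and reaching into the bore to 35.5 mm from the axis. This point is on top of it, 39 mm from the axis, 13 mm below the rim. Its round top guides the notch within about 5 degrees of true.
- die_face (a point): Centre of the upper face of the die, a bronze disc 84 mm across and 22 mm thick, about 0.8 kg, held on the axis of the head by a tight seal. Its x axis points to the notch, its y axis to insert A; z is up. At the start the face stands 9 mm proud of the mouth; it ends flush with it.
- notch (a point): Middle of the notch in the die's rim, at the height of the upper face, 38 mm from the axis. The notch is open to the rim, cut right through the thickness, 14 mm wide and 8 mm deep (from 34 to 42 mm from the axis), a quarter turn from both inserts.
- insert_a_top (a point): Centre of the top of insert A, one of two equal bronze bosses with white liners, 22 mm across, standing 16 mm up from the die's face with their axes 27 mm from the die's axis, opposite each other. They are part of the die: pushing one sideways turns it.
- insert_b_top (a point): The same for insert B, on the other side of the die.
- insert_a: Insert A as a solid; origin at the centre of its foot on the die's face.
- insert_b: Insert B as a solid; origin at the centre of its foot on the die's face.
- die (a joint): How far the die has gone down, m: 0 at the start (riding on the pin), 0.009 fully home, negative if raised. With the notch over the pin the seal still holds it up until it is pressed with about 4 to 10 N; it stays where it is left. With the notch elsewhere the pin blocks it.
- die_turn (a joint): Angle of the die about the head's axis, rad, anticlockwise from above: the notch is over the pin at 0 and at any whole turn (6.283). It starts between 0.7 and 5.58 and turns either way without end; the seal's drag takes about 3 N of push at an insert, and it stays where it is left.
- ring_nut: Bystander: bronze ring nut, 138 mm outside, 34 mm high, lying on the bench; origin at the centre of its underside.
- brush: Bystander: brush 220 mm long lying on the bench.
- wrench: Bystander: steel wrench 200 mm long lying on the bench.
- spare_insert_mid (a point): Bystander: loose spare insert, a bronze plug 26 mm across its foot and 30 mm high, standing on the bench; this point is half-way up.

How it is judged:
By the outcome, as a careful person would: the job done as asked, in the order asked, and still so for the second after the job is handed in, with the robot touching nothing.
It also fails if it takes over 45 s, if anything falls off the work surface, if the arm or the gripper's body presses on something with over 40 N, if the wrist force passes 120 N, or if a joint passes its speed limit or range.

### The arm

A 6-joint arm with a two-finger parallel gripper is mounted at the origin on the work surface. World frame = base frame: x ahead of the robot, y to its left, z up, the work surface at z = 0. Lengths are in m, angles in rad, forces in N, time in s.
With the tool pointing down it reaches from about 0.4 to 0.925 m from the base axis. Payload 3.4 kg.
Tool frame: the origin (TCP) lies between the finger pads; the fingertips stand 25 mm ahead of it and the grasp point (between the pads) lies 6 mm ahead of it; z points along the fingers, y is the direction in which the jaws open and shut (so a half turn about z gives the same grasp; the last joint's range is limited). The gripper opens to 85 mm and grips with 20 to 120 N. Pads are 22 mm wide; open, the fingers measure 114 mm over their backs; the gripper's body (76 mm by 85 mm) begins 54 mm behind the grasp point. The pads swing forward as they close: fully open they stand 13 mm farther back than shut.
Start: joints at [-1.341, 0.307, 1.506, -0, 1.328, -0.073], TCP at [0.171, -0.549, 0.235] pointing down, gripper open.
Joint ranges: [-3.12, 3.12], [-1.05, 2.28], [0.14, 2.33], [-1.42, 4.57], [0.1, 2.73], [-2.68, 2.68]. Speed limits (rad/s): [2.57, 2.57, 3.14, 3.14, 3.14, 3.14].

### API

Orientations are given as a unit quaternion [w, x, y, z].
In Python, from station import arm gives the robot as it stands.
- The arm moves only by the tool jog_arm, never from a script. Its argument "rows" is a list of rows, each an object of numbers: "x", "y", "z": the shift along the world's x, y, z in m; "rx", "ry", "rz": the turn, a rotation vector about the world's x, y, z in rad; "grip": the opening, from -1 (shut) to 1 (fully open), so that 0 is half open. In form: [{"x": .., "y": .., "z": .., "rx": .., "ry": .., "rz": .., "grip": ..}, ...]. A call has 1 to 8 rows; each row is the pose to reach, as a shift and turn from the pose measured when the call began; what a row does not reach only later rows make up. A row lasts 1/10 s, in which the tool goes at most 50 mm and 8.59 degrees, less where a joint would pass 70% of its speed; a pose out of reach is approached as far as the arm can. A call with a gripper value outside its range is refused whole. The fingers move at their own pace and stop on an object; "grip_force" is the grip in N (left out, the last holds). Time passes only in rows, so rows that repeat a pose let the fingers close. It gives the time, the measured TCP pose, the force and the opening at its end, in the units of the state.
- arm.observe(): the state, without advancing time (a new reading comes with each control period).
- arm.get_image(name): name is "side" or "top" or "wrist"; returns a dict with "img" (400x640x3 uint8, red, green, blue), "fov_y" (degrees; the focal length in pixels is half the picture's height over the tangent of half this angle, whatever the lens; pixels are square), "cx", "cy" (the principal point, pixels), "R" (3x3) and "t" (3): a world point X has camera coordinates R X + t. Camera axes: x right, y down, z forward; pixel columns grow to the right and rows downward; lengths in m; the calibration is good to about 2 mm. A picture is of the moment at which its call begins. There is no depth.
- arm.job_done(): hands the job in, once; it reports no verdict.
Trained networks look in a picture, given as the dict that the camera call returned (one of the last four; its "shot" number tells which), for a name from the list of things; names that differ only in an ending like _2 or _b are one class to them, and where a whole thing is asked for, a point or a joint stands for the part that bears it (a point fixed in the world has none). Each returns a list of dicts, best first, with "score" (0 to 1); they miss things now and then, are a little off and sometimes report something else, mostly with a low value. They report only what shows in the picture. A call takes as long as a camera call.
- arm.outline_of(picture, target): "region" (400x640 bool, what is visible of it).
- arm.landmark_of(picture, target): "point" ([x, y, z] in m, in world coordinates, good to about 4 mm: a listed point, or the origin of a listed thing).
The state is a dict: "time": time; "joint_positions": joint angles; "qvel": joint speeds; "tau": joint torques, N m; "tool_pos": TCP position; "orientation": TCP orientation; "wrist_force": force on the tool from outside, world axes, zero at the start; "torque": the same for the moment, N m; "grip_width": finger opening in m.
Only numpy, scipy, OpenCV 4.12 (cv2) and the standard library are available. Lean on these libraries where they do the work, as an engineer would, in place of code of your own. Each camera call takes 0.05 s, during which the arm holds its last target.

## Working session

There is one attempt and no reset: what is moved stays moved. The work goes in short steps, Python scripts to look and compute and a tool call to move; the robot and the scene stay as the last step left them, time stands still between calls to the robot, and variables do not carry over. Pictures are saved under pics/ and viewed, and the job is handed in when it is done.

Besides the shell and the picture viewer there is one more tool, called after "Request:" by a JSON object that holds its "api" and its "payload", one argument or row to a line. jog_arm: Moves the arm, as the interface text tells. Its arguments: {"type":"object","properties":{"rows":{"type":"array","items":{"type":"object","properties":{"x":{"type":"number"},"y":{"type":"number"},"z":{"type":"number"},"rx":{"type":"number"},"ry":{"type":"number"},"rz":{"type":"number"},"grip":{"type":"number"}}}},"grip_force":{"type":"number"}},"required":["rows"]}

```bash
mkdir -p pics; ls; cat > h.py <<'E'
import numpy as np, cv2
from station import arm
def save(p,n): cv2.imwrite(f'pics/{n}.png',cv2.cvtColor(p['img'],cv2.COLOR_RGB2BGR))
def proj(p,X):
    c=p['R']@np.array(X)+p['t']; f=200/np.tan(np.radians(p['fov_y']/2)); return np.array([p['cx']+f*c[0]/c[2],p['cy']+f*c[1]/c[2]])
def ray(p,uv,z):
    f=200/np.tan(np.radians(p['fov_y']/2)); R=np.array(p['R']);t=np.array(p['t'])
    d=R.T@np.array([(uv[0]-p['cx'])/f,(uv[1]-p['cy'])/f,1]); o=-R.T@t
    return o+d*(z-o[2])/d[2]
E
python3 - <<'E'
from h import *
for n in('top','side'):
    p=arm.get_image(n); save(p,n+'0')
    for k in('mouth','pin','die_face','notch','insert_a_top','insert_b_top','ring_nut','spare_insert_mid','brush','wrench'):
        for r in arm.landmark_of(p,k)[:3]:
            print(n,k,np.round(r['point'],4),round(r['score'],2),proj(p,r['point']).round())
s=arm.observe();print(s)
E
```

```text
pics
top mouth [ 0.5919 -0.0175  0.113 ] 0.84 [327. 175.]
top die_face [ 0.5964 -0.0193  0.1175] 0.58 [328. 173.]
top notch [0.5689 0.0086 0.1161] 0.69 [317. 184.]
top insert_a_top [ 0.5764 -0.0356  0.1333] 0.5 [335. 180.]
top insert_b_top [ 0.6088 -0.0025  0.1379] 0.42 [321. 167.]
top ring_nut [0.7698 0.0909 0.0138] 0.49 [288. 120.]
top spare_insert_mid [ 0.5772 -0.0376  0.1351] 0.65 [336. 179.]
top spare_insert_mid [0.7718 0.0908 0.0166] 0.4 [288. 119.]
top brush [0.5655 0.312  0.0014] 0.8 [211. 193.]
top wrench [ 0.2764 -0.221  -0.0004] 0.69 [403. 294.]
side mouth [ 0.5941 -0.0237  0.1114] 0.88 [277. 202.]
side die_face [ 0.5967 -0.0226  0.123 ] 0.85 [276. 198.]
side notch [0.5685 0.0084 0.1207] 0.59 [282. 210.]
side insert_a_top [ 0.5753 -0.0386  0.1396] 0.56 [287. 190.]
side insert_b_top [ 0.609  -0.0007  0.1344] 0.55 [267. 198.]
side ring_nut [ 0.6087 -0.0025  0.1313] 0.72 [267. 199.]
side ring_nut [ 0.5012 -0.2891 -0.003 ] 0.69 [350. 186.]
side spare_insert_mid [0.7709 0.0938 0.017 ] 0.68 [189. 247.]
side wrench [ 0.2793 -0.2217 -0.0014] 0.6 [426. 219.]
{'time': 1.1, 'joint_positions': array([-1.34146501e+00,  3.06790931e-01,  1.50638004e+00,  2.30971290e-05,
        1.32841756e+00, -7.35055453e-02]), 'qvel': array([-7.20074225e-04,  1.37435275e-03, -1.51591810e-04,  3.48424566e-06,
       -2.25732370e-04, -1.13228068e-04]), 'tau': array([ 2.98991272e-04, -4.57499635e+01, -2.52335232e+01, -3.44256823e-04,
        6.86663898e-04, -8.61827772e-06]), 'tool_pos': array([ 0.1714656 , -0.54885031,  0.23541765]), 'orientation': array([1.18336154e-06, 9.88558534e-01, 1.50837744e-01, 1.13375034e-05]), 'wrist_force': array([ 0.01683745, -0.46559866, -0.28816373]), 'torque': array([0.00196439, 0.01615405, 0.01053385]), 'grip_width': 0.08531667853871717}
```

```bash
python3 - <<'E'
import cv2,numpy as np
a=cv2.imread('pics/top0.png');b=cv2.imread('pics/side0.png')
c=cv2.resize(a[130:220,280:380],(600,540),interpolation=cv2.INTER_CUBIC);cv2.imwrite('pics/topc.png',c)
c=cv2.resize(b[150:260,220:340],(600,550),interpolation=cv2.INTER_CUBIC);cv2.imwrite('pics/sidec.png',c)
E
```

```text
(no output)
```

View pics/top0.png

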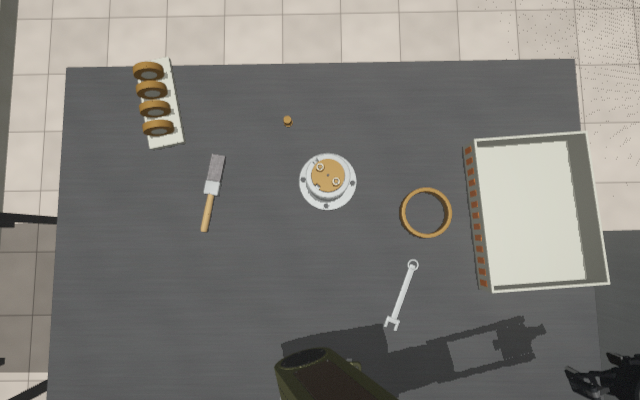

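View pics/topc.png

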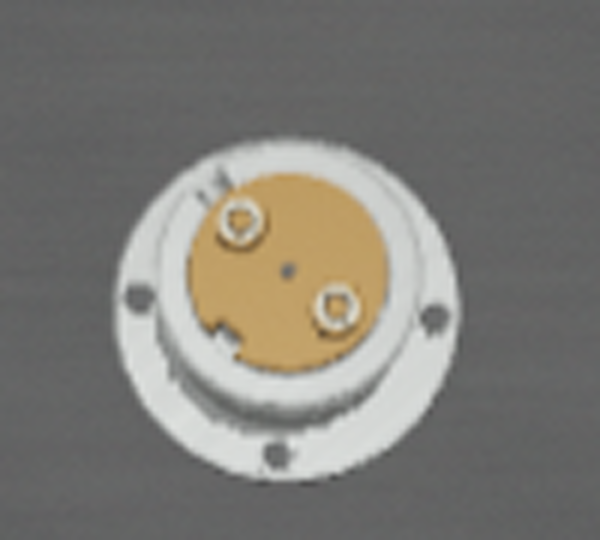

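View pics/sidec.png

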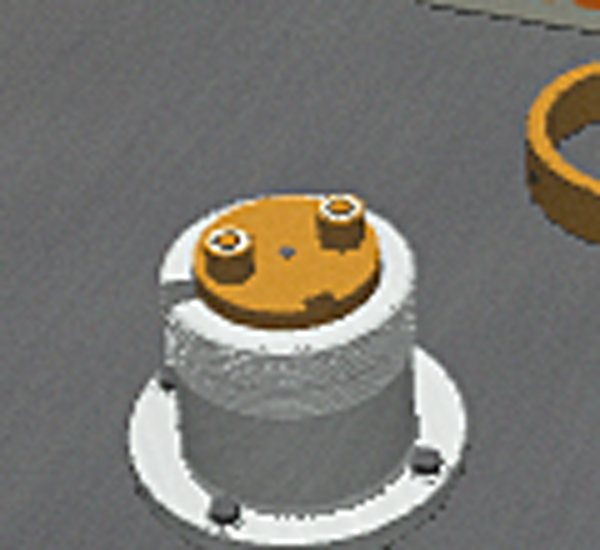

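View pics/side0.png

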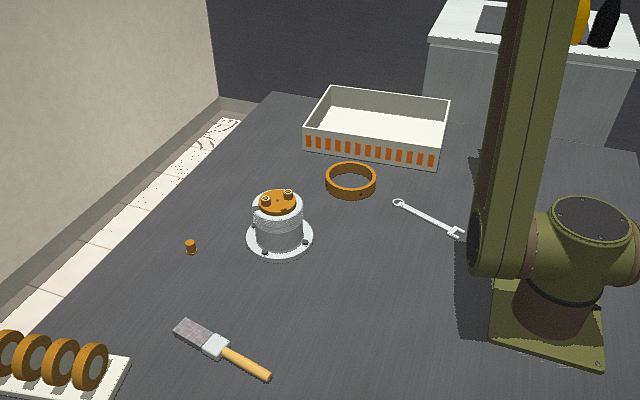

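```bash
python3 - <<'E'
from h import *
T=arm.get_image('top');S=arm.get_image('side')
def c(p,u,v,b,s,z): return ray(p,(b[0]+u/s,b[1]+v/s),z)
bt=(280-.5+.5/6,130-.5+.5/6);bs=(220-.5,150-.5)
for n,p,b,s,L in (('top',T,bt,6,dict(slot=(215,186,.110),cen=(289,271,.119),notch=(226,337,.119),i1=(240,221,.135),i2=(337,307,.135))),
                ('side',S,bs,5,dict(slot=(180,290,.110),cen=(288,253,.119),notch=(320,300,.119),i1=(228,241,.135),i2=(341,208,.135)))):
    P={k:c(p,u,v,b,s,z) for k,(u,v,z) in L.items()}
    for k,X in P.items():
        d=X-P['cen']; print(n,k,X.round(4),np.degrees(np.arctan2(d[1],d[0])).round(1),np.hypot(d[0],d[1]).round(4))
    d=P['i1']-P['i2'];print('ins',np.degrees(np.arctan2(d[1],d[0])),(P['i1']+P['i2'])/2)
print(arm.get_image('wrist')['t'])
E
```

```text
top slot [0.6301 0.0122 0.11  ] 38.6 0.0496
top cen [ 0.5913 -0.0187  0.119 ] 0.0 0.0
top notch [0.5637 0.0081 0.119 ] 135.8 0.0385
top i1 [0.6099 0.0014 0.135 ] 47.4 0.0274
top i2 [ 0.5733 -0.0381  0.135 ] -133.0 0.0265
ins 47.21051520637999 [ 0.59156304 -0.01836145  0.135     ]
side slot [0.6327 0.0102 0.11  ] 38.4 0.0502
side cen [ 0.5934 -0.021   0.119 ] 0.0 0.0
side notch [0.5665 0.0044 0.119 ] 136.6 0.0369
side i1 [ 0.6126 -0.0012  0.135 ] 45.8 0.0276
side i2 [ 0.5754 -0.041   0.135 ] -131.9 0.0269
ins 46.90049655578361 [ 0.59402289 -0.02107879  0.135     ]
[-0.5758018  -0.03463172  0.37901931]
```

Request:
{"api": "jog_arm", "payload": {
  "rows": [
    {"x": 0.045,"y": 0.052,"rz": 0.14,"grip": -1},
    {"x": 0.08,"y": 0.092,"rz": 0.28,"grip": -1},
    {"x": 0.115,"y": 0.132,"rz": 0.42,"grip": -1},
    {"x": 0.15,"y": 0.172,"rz": 0.56,"grip": -1},
    {"x": 0.185,"y": 0.212,"rz": 0.7,"grip": -1},
    {"x": 0.22,"y": 0.252,"rz": 0.84,"grip": -1},
    {"x": 0.255,"y": 0.292,"rz": 0.98,"grip": -1},
    {"x": 0.29,"y": 0.332,"rz": 1.12,"grip": -1}
  ],
  "grip_force": 40
}}

```text
schema error: expected keys x, y, z, rx, ry, rz, grip
```

Request:
{"api": "jog_arm", "payload": {
  "rows": [
    {"x": 0.03,"y": 0.035,"z": 0,"rx": 0,"ry": 0,"rz": 0.14,"grip": -1},
    {"x": 0.06,"y": 0.07,"z": 0,"rx": 0,"ry": 0,"rz": 0.28,"grip": -1},
    {"x": 0.09,"y": 0.105,"z": 0,"rx": 0,"ry": 0,"rz": 0.42,"grip": -1},
    {"x": 0.12,"y": 0.14,"z": 0,"rx": 0,"ry": 0,"rz": 0.56,"grip": -1},
    {"x": 0.15,"y": 0.175,"z": 0,"rx": 0,"ry": 0,"rz": 0.7,"grip": -1},
    {"x": 0.18,"y": 0.21,"z": 0,"rx": 0,"ry": 0,"rz": 0.84,"grip": -1},
    {"x": 0.21,"y": 0.245,"z": 0,"rx": 0,"ry": 0,"rz": 0.98,"grip": -1},
    {"x": 0.24,"y": 0.28,"z": 0,"rx": 0,"ry": 0,"rz": 1.12,"grip": -1}
  ],
  "grip_force": 40
}}

```text
time: 2.05
tool_pos: [0.4124, -0.2674, 0.2357]
orientation: [0.0, 0.756, 0.655, 0.0]
wrist_force: [1.0, -0.2, 0.2]
grip_width: 0.0001
```

Request:
{"api": "jog_arm", "payload": {
  "rows": [
    {"x": 0.03,"y": 0.034,"z": 0,"rx": 0,"ry": 0,"rz": 0.14,"grip": -1},
    {"x": 0.06,"y": 0.068,"z": 0,"rx": 0,"ry": 0,"rz": 0.28,"grip": -1},
    {"x": 0.09,"y": 0.102,"z": 0,"rx": 0,"ry": 0,"rz": 0.42,"grip": -1},
    {"x": 0.12,"y": 0.136,"z": 0,"rx": 0,"ry": 0,"rz": 0.56,"grip": -1},
    {"x": 0.15,"y": 0.17,"z": 0,"rx": 0,"ry": 0,"rz": 0.7,"grip": -1},
    {"x": 0.184,"y": 0.207,"z": 0,"rx": 0,"ry": 0,"rz": 0.84,"grip": -1},
    {"x": 0.184,"y": 0.207,"z": -0.02,"rx": 0,"ry": 0,"rz": 0.963,"grip": -1},
    {"x": 0.184,"y": 0.207,"z": -0.04,"rx": 0,"ry": 0,"rz": 0.963,"grip": -1}
  ]
}}

```text
time: 2.85
tool_pos: [0.5983, -0.0587, 0.1957]
orientation: [0.001, 0.364, 0.932, 0.0]
wrist_force: [-0.8, -1.1, -0.3]
grip_width: -0.0001
```

```bash
python3 - <<'E'
from h import *
s=arm.observe();print(s['tool_pos'],s['orientation'],s['wrist_force'],s['joint_positions'])
a=[]
for n in('top','side','wrist'):
    p=arm.get_image(n); save(p,n+'1')
    if n!='wrist':
        u,v=proj(p,[.5925,-.02,.12]).astype(int); a.append(cv2.resize(p['img'][v-60:v+60,u-50:u+50,::-1],(400,480),interpolation=cv2.INTER_CUBIC))
    for k in('mouth','pin','notch','insert_a_top','insert_b_top'):
        for r in arm.landmark_of(p,k)[:1]: print(n,k,np.round(r['point'],4),round(r['score'],2))
cv2.imwrite('pics/c1.png',np.hstack(a))
E
```

```text
[ 0.5983297  -0.05865799  0.19566143] [1.44891444e-03 3.63615702e-01 9.31547790e-01 4.87050249e-04] [-0.84182565 -1.06060473 -0.28201824] [-1.68199536e-01  3.72770236e-01  1.50928603e+00  3.85899315e-04
  1.25650135e+00 -9.94820985e-01]
top mouth [ 0.5937 -0.0197  0.1102] 0.93
top notch [0.5681 0.0066 0.1161] 0.57
top insert_b_top [0.6118 0.0013 0.133 ] 0.43
side mouth [ 0.5965 -0.021   0.1137] 0.7
side pin [ 5.688e-01  3.094e-01 -1.000e-04] 0.47
side notch [0.5698 0.0053 0.1185] 0.87
side insert_a_top [ 0.5762 -0.0371  0.1369] 0.68
side insert_b_top [ 0.6117 -0.0029  0.132 ] 0.45
wrist mouth [ 0.599  -0.0217  0.1064] 0.92
wrist insert_a_top [ 0.5733 -0.0382  0.1357] 0.66
wrist insert_b_top [0.6134 0.0022 0.1328] 0.68
```

View pics/c1.png

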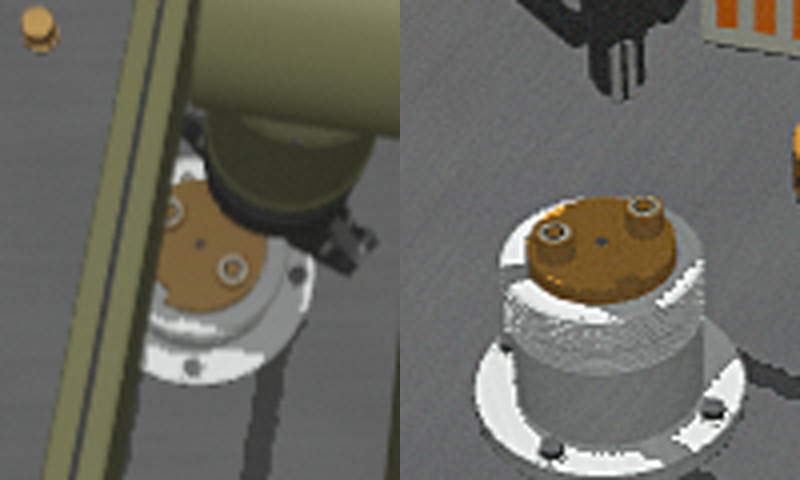

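View pics/wrist1.png

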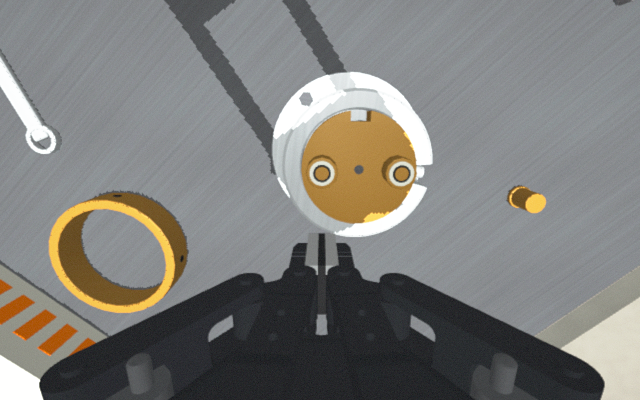

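```bash
python3 - <<'E'
from h import *
im=cv2.imread('pics/wrist1.png');cv2.imwrite('pics/w1c.png',cv2.resize(im[60:250,260:450],(760,760),interpolation=cv2.INTER_CUBIC))
p=arm.get_image('wrist')
P={k:ray(p,(u,v),z) for k,(u,v,z) in dict(slot=(422,173,.110),cen=(359,170,.119),notch=(360,115,.119),a=(321.5,174,.135),b=(401.5,174,.135)).items()}
for k,X in P.items():
    d=X-P['cen'];print(k,X.round(4),np.degrees(np.arctan2(d[1],d[0])).round(1),np.hypot(d[0],d[1]).round(4))
E
```

```text
slot [0.6303 0.012  0.11  ] 42.5 0.0495
cen [ 0.5937 -0.0214  0.119 ] 0.0 0.0
notch [0.5651 0.0045 0.119 ] 137.9 0.0387
a [ 0.575  -0.0414  0.135 ] -133.1 0.0274
b [ 0.612  -0.0017  0.135 ] 47.1 0.0269
```

View pics/w1c.png

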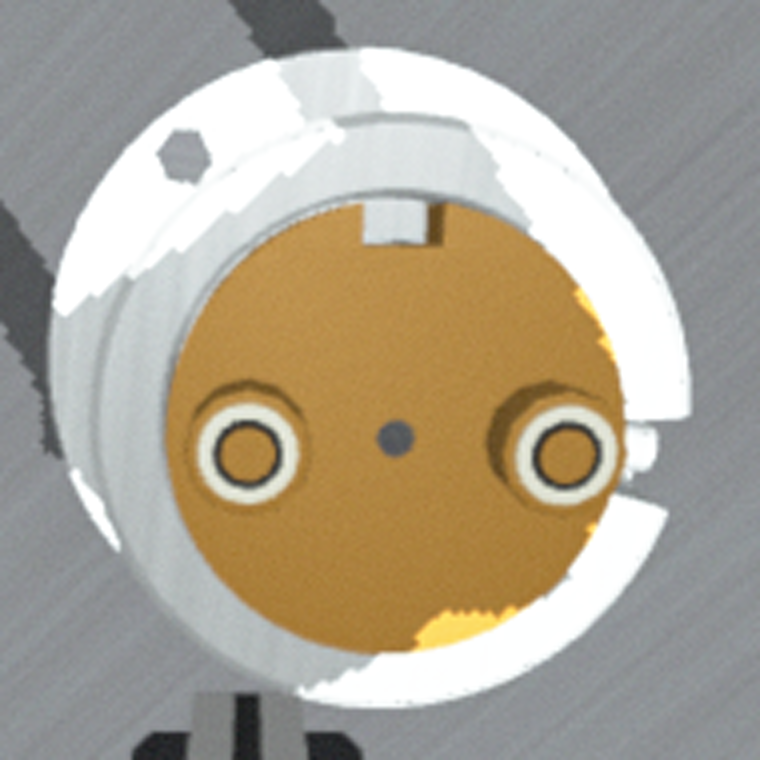

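```bash
cat >> h.py <<'E'
C=np.array([.593,-.0203])
def pose(phi,d,r=.027):
    p=np.radians(phi);u=np.array([np.cos(p),np.sin(p)]);t=np.array([-u[1],u[0]]); return C+r*u+d*t
def table(phis,ds,start_phi):
    s=arm.observe();q=s['orientation'];yaw=np.degrees(2*np.arctan2(q[2],q[1]))
    for f,d in zip(phis,ds):
        X=pose(f,d)-s['tool_pos'][:2]; print(f,d,X.round(4),'rz',round(np.radians((f+270-yaw+180)%360-180),3))
E
python3 - <<'E'
from h import *
table([-133,-133,-140,-147,-154,-161,-168,-175],[.030]+[.023]*7,0)
E
```

```text
-133 0.03 [ 0.0001 -0.0002] rz -0.0
-133 0.023 [-0.005   0.0046] rz -0.0
-140 0.023 [-0.0093  0.0051] rz -0.122
-147 0.023 [-0.0135  0.006 ] rz -0.245
-154 0.023 [-0.0176  0.0075] rz -0.367
-161 0.023 [-0.0215  0.0095] rz -0.489
-168 0.023 [-0.0251  0.0119] rz -0.611
-175 0.023 [-0.0283  0.0148] rz -0.733
```

Request:
{"api": "jog_arm", "payload": {
  "rows": [
    {"x": 0,"y": 0,"z": -0.02,"rx": 0,"ry": 0,"rz": 0,"grip": -1},
    {"x": 0,"y": 0,"z": -0.035,"rx": 0,"ry": 0,"rz": 0,"grip": -1},
    {"x": 0,"y": 0,"z": -0.046,"rx": 0,"ry": 0,"rz": 0,"grip": -1},
    {"x": 0,"y": 0,"z": -0.046,"rx": 0,"ry": 0,"rz": 0,"grip": -1}
  ]
}}

```text
time: 4.2
tool_pos: [0.5951, -0.0601, 0.1479]
orientation: [-0.002, 0.366, 0.93, -0.0]
wrist_force: [0.7, -0.1, 0.5]
grip_width: 0.0003
```

Request:
{"api": "jog_arm", "payload": {
  "rows": [
    {"x": -0.002,"y": 0.006,"z": 0.001,"rx": 0,"ry": 0,"rz": 0,"grip": -1},
    {"x": -0.006,"y": 0.0065,"z": 0.001,"rx": 0,"ry": 0,"rz": -0.12,"grip": -1},
    {"x": -0.01,"y": 0.0075,"z": 0.001,"rx": 0,"ry": 0,"rz": -0.245,"grip": -1},
    {"x": -0.0145,"y": 0.009,"z": 0.001,"rx": 0,"ry": 0,"rz": -0.365,"grip": -1},
    {"x": -0.018,"y": 0.011,"z": 0.001,"rx": 0,"ry": 0,"rz": -0.49,"grip": -1},
    {"x": -0.022,"y": 0.0135,"z": 0.001,"rx": 0,"ry": 0,"rz": -0.61,"grip": -1},
    {"x": -0.022,"y": 0.0135,"z": 0.001,"rx": 0,"ry": 0,"rz": -0.61,"grip": -1}
  ]
}}

```text
time: 4.9
tool_pos: [0.573, -0.046, 0.1499]
orientation: [-0.001, 0.629, 0.778, 0.001]
wrist_force: [0.2, 0.2, -0.3]
grip_width: 0.0001
```

```bash
python3 - <<'E'
from h import *
s=arm.observe();print(s['tool_pos'],s['wrist_force'],s['joint_positions'][5])
a=[]
for n in('side','wrist'):
    p=arm.get_image(n); 
    u,v=proj(p,[.5925,-.02,.12]).astype(int); h=60 if n=='side' else 130
    a.append(cv2.resize(p['img'][max(v-h,0):v+h,u-h:u+h,::-1],(400,400),interpolation=cv2.INTER_CUBIC))
    for k in('notch','insert_a_top','insert_b_top'):
        for r in arm.landmark_of(p,k)[:1]: print(n,k,np.round(r['point'],4),round(r['score'],2))
cv2.imwrite('pics/c2.png',np.hstack(a))
table([-161,-168,-175,-182,-189,-196,-203,-210,-217,-222],[.023]*10,0)
E
```

```text
[ 0.57303168 -0.04602701  0.14986521] [ 0.16843063  0.18623409 -0.28658475] -0.36687176218775996
side notch [0.5689 0.0062 0.1174] 0.96
side insert_a_top [ 0.5746 -0.0368  0.1384] 0.66
side insert_b_top [ 0.5959 -0.0212  0.1209] 0.58
wrist notch [0.5607 0.0058 0.1217] 0.63
wrist insert_a_top [ 0.5733 -0.0386  0.1339] 0.97
wrist insert_b_top [ 0.6145 -0.0013  0.1322] 0.63
-161 0.023 [ 0.0016 -0.0042] rz 0.12
-168 0.023 [-0.002  -0.0017] rz -0.002
-175 0.023 [-0.0052  0.0011] rz -0.124
-182 0.023 [-0.0081  0.0043] rz -0.246
-189 0.023 [-0.0106  0.0079] rz -0.368
-196 0.023 [-0.0126  0.0117] rz -0.491
-203 0.023 [-0.0142  0.0158] rz -0.613
-210 0.023 [-0.0152  0.02  ] rz -0.735
-217 0.023 [-0.0157  0.0243] rz -0.857
-222 0.023 [-0.0158  0.0273] rz -0.944
```

View pics/c2.png

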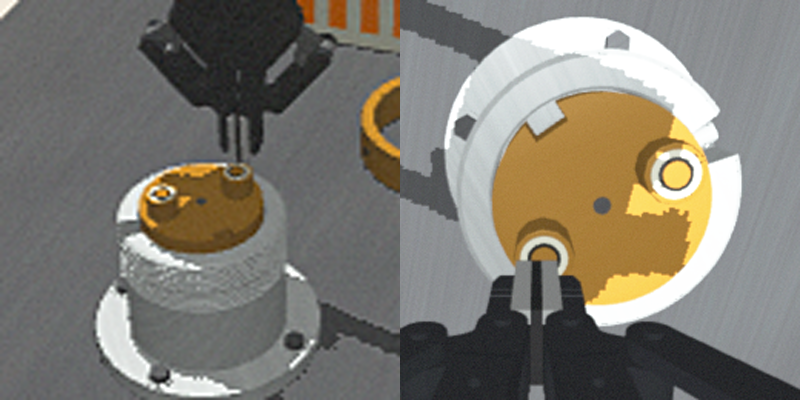

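```bash
python3 - <<'E'
from h import *
s=arm.observe();X=s['tool_pos']
p=arm.get_image('side');w=arm.get_image('wrist')
img=p['img'][:,:,::-1].copy()
img=np.ascontiguousarray(img)
for z in(.150,.14,.13,.125):
    uv=proj(p,[X[0],X[1],z]);print(z,uv,proj(w,[X[0],X[1],z]))
u,v=proj(p,X).astype(int)
c=img[v-40:v+40,u-50:u+50];c=cv2.resize(c,(800,600)[0:1]*1+(640,),interpolation=cv2.INTER_CUBIC)
for z,col in((.150,(0,0,255)),(.125,(0,255,0)),(.135,(255,0,0))):
    a=(proj(p,[X[0],X[1],z])-[u-50,v-40]+.5)*8
    cv2.circle(c,tuple(a.astype(int)),4,col,-1)
cv2.imwrite('pics/c3.png',c)
E
```

```text
0.15 [289.32858077 184.5008112 ] [322.47533072 251.91150649]
0.14 [289.48332786 188.08370882] [322.40989454 243.8109109 ]
0.13 [289.63627664 191.62496944] [322.3519128 236.6331278]
0.125 [289.71208643 193.38021203] [322.3253303  233.34237771]
```

View pics/c3.png

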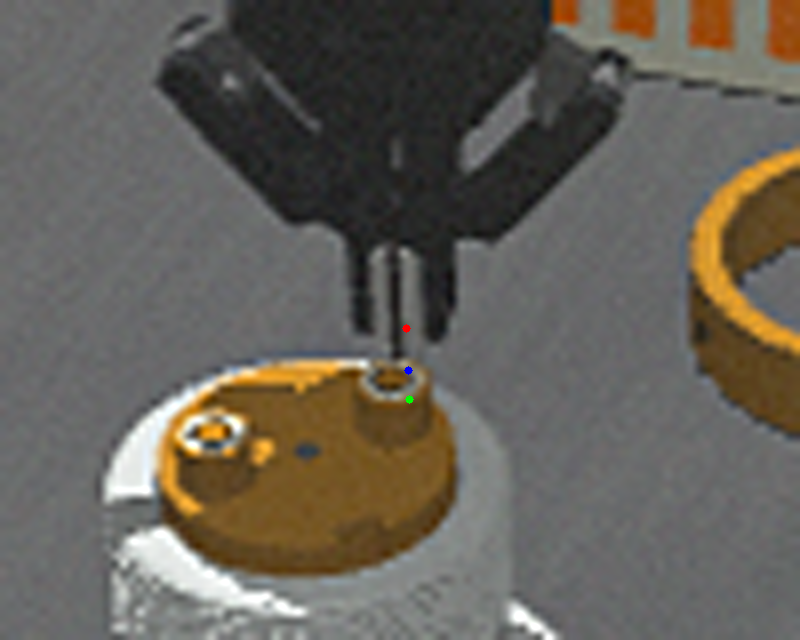

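```bash
python3 - <<'E'
from h import *
s=arm.observe();X=s['tool_pos'];q=s['orientation'];y=2*np.arctan2(q[2],q[1]);ux=np.array([np.cos(y),np.sin(y),0]);uy=np.array([np.sin(y),-np.cos(y),0])
w=arm.get_image('wrist');save(w,'wrist3')
print('f',200/np.tan(np.radians(w['fov_y']/2)),-np.array(w['R']).T@w['t']-X)
for d in(0,6,10,15,20,25):
    print(d,[proj(w,X+k*.011*ux+j*uy-[0,0,d*1e-3]).round(1) for k,j in((1,0),(-1,0),(1,.007),(1,-.007))])
cv2.imwrite('pics/w3c.png',cv2.resize(w['img'][150:350,220:420,::-1],(600,600),interpolation=cv2.INTER_CUBIC))
E
```

```text
f 298.5215836920776 [-0.01407772  0.06359239  0.1391597 ]
0 [array([322.4, 230.5]), array([322.3, 270.5]), array([336.4, 230.5]), array([308.3, 230.5])]
6 [array([322.3, 226.3]), array([322.3, 264.9]), array([335.9, 226.3]), array([308.8, 226.3])]
10 [array([322.3, 223.7]), array([322.3, 261.5]), array([335.5, 223.7]), array([309.1, 223.7])]
15 [array([322.3, 220.5]), array([322.3, 257.4]), array([335.1, 220.5]), array([309.4, 220.5])]
20 [array([322.2, 217.6]), array([322.2, 253.5]), array([334.7, 217.6]), array([309.8, 217.6])]
25 [array([322.2, 214.8]), array([322.2, 249.8]), array([334.3, 214.8]), array([310.1, 214.8])]
```

View pics/w3c.png

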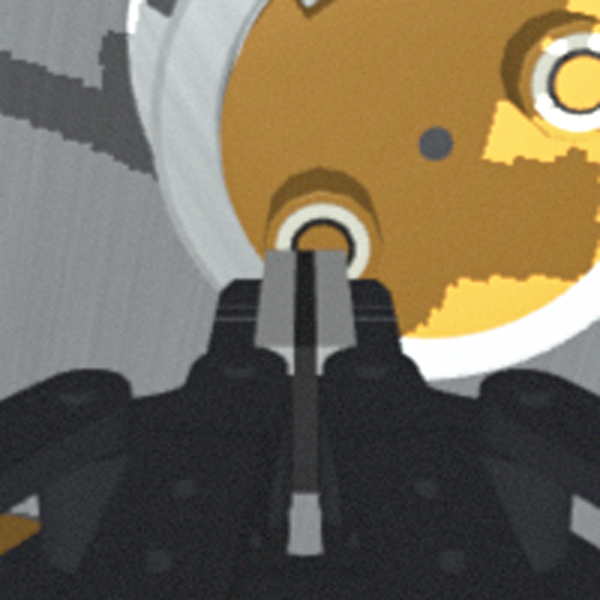

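```bash
python3 - <<'E'
from h import *
p=arm.get_image('side')
X=np.array([.5983,-.0587,.1957]);y=np.radians(137.4);ux=np.array([np.cos(y),np.sin(y),0]);uy=np.array([np.sin(y),-np.cos(y),0])
im=cv2.imread('pics/side1.png');u,v=proj(p,X).astype(int)
c=cv2.resize(im[v-30:v+30,u-30:u+30],(600,600),interpolation=cv2.INTER_CUBIC)
def dot(P,col):
    a=(proj(p,P)-[u-30,v-30]+.5)*10; cv2.circle(c,tuple(a.astype(int)),3,col,-1)
for j in(-.007,.007):
    for k in(-.011,0,.011):
        dot(X+k*ux+j*uy-[0,0,.025],(0,255,0)); dot(X+k*ux+j*uy,(0,0,255))
cv2.imwrite('pics/c4.png',c)
E
```

```text
(no output)
```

View pics/c4.png

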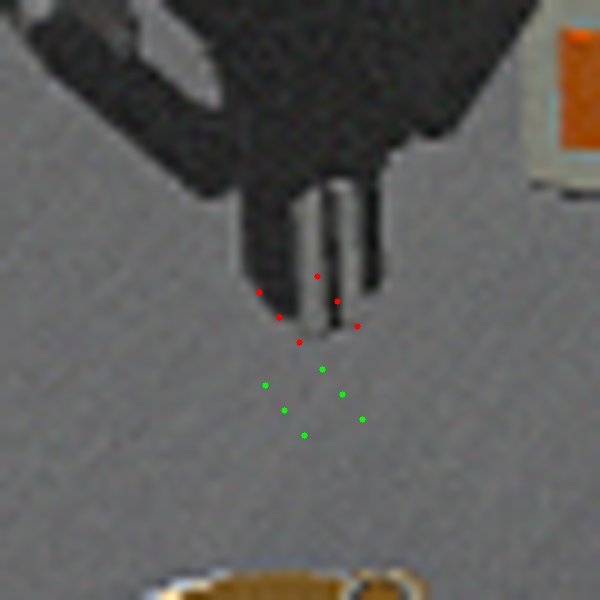

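Request:
{"api": "jog_arm", "payload": {
  "rows": [
    {"x": 0.008,"y": -0.005,"z": 0.005,"rx": 0,"ry": 0,"rz": 0.14,"grip": -1},
    {"x": 0.016,"y": -0.009,"z": 0.005,"rx": 0,"ry": 0,"rz": 0.28,"grip": -1},
    {"x": 0.025,"y": -0.0135,"z": 0,"rx": 0,"ry": 0,"rz": 0.42,"grip": -1},
    {"x": 0.025,"y": -0.0135,"z": 0,"rx": 0,"ry": 0,"rz": 0.56,"grip": -1},
    {"x": 0.025,"y": -0.0135,"z": 0,"rx": 0,"ry": 0,"rz": 0.61,"grip": -1},
    {"x": 0.025,"y": -0.0135,"z": -0.008,"rx": 0,"ry": 0,"rz": 0.61,"grip": -1},
    {"x": 0.025,"y": -0.0135,"z": -0.016,"rx": 0,"ry": 0,"rz": 0.61,"grip": -1},
    {"x": 0.025,"y": -0.0135,"z": -0.02,"rx": 0,"ry": 0,"rz": 0.61,"grip": -1}
  ]
}}

```text
time: 6.3
tool_pos: [0.5973, -0.06, 0.1274]
orientation: [-0.003, 0.367, 0.93, -0.0]
wrist_force: [-0.1, 0.0, 0.2]
grip_width: -0.0001
```

```bash
python3 - <<'E'
from h import *
s=arm.observe();print(s['tool_pos'],s['wrist_force'])
p=arm.get_image('side');save(p,'side5');X=s['tool_pos'];u,v=proj(p,X).astype(int)
c=cv2.resize(p['img'][v-40:v+40,u-50:u+50,::-1],(800,640)[:2],interpolation=cv2.INTER_CUBIC)
cv2.imwrite('pics/c5.png',c[:600])
for n in ('side','wrist'):
    q=arm.get_image(n)
    for k in('insert_a_top','insert_b_top'):
        for r in arm.landmark_of(q,k)[:1]: print(n,k,np.round(r['point'],4),round(r['score'],2))
table([-133,-133,-140,-147,-154,-161,-168,-175],[.030]+[.023]*7,0)
E
```

```text
[ 0.59725393 -0.06001223  0.12735833] [-0.08873429  0.00880152  0.19482393]
side insert_a_top [ 0.5753 -0.0424  0.1403] 0.43
side insert_b_top [ 0.6104 -0.0007  0.1312] 0.53
wrist insert_a_top [ 0.5735 -0.0379  0.1323] 0.78
wrist insert_b_top [ 0.6125 -0.0008  0.1324] 0.7
-133 0.03 [-0.0019 -0.0003] rz -0.0
-133 0.023 [-0.007   0.0045] rz -0.0
-140 0.023 [-0.0113  0.005 ] rz -0.122
-147 0.023 [-0.0156  0.0059] rz -0.245
-154 0.023 [-0.0196  0.0074] rz -0.367
-161 0.023 [-0.0235  0.0094] rz -0.489
-168 0.023 [-0.0271  0.0118] rz -0.611
-175 0.023 [-0.0303  0.0147] rz -0.733
```

View pics/c5.png

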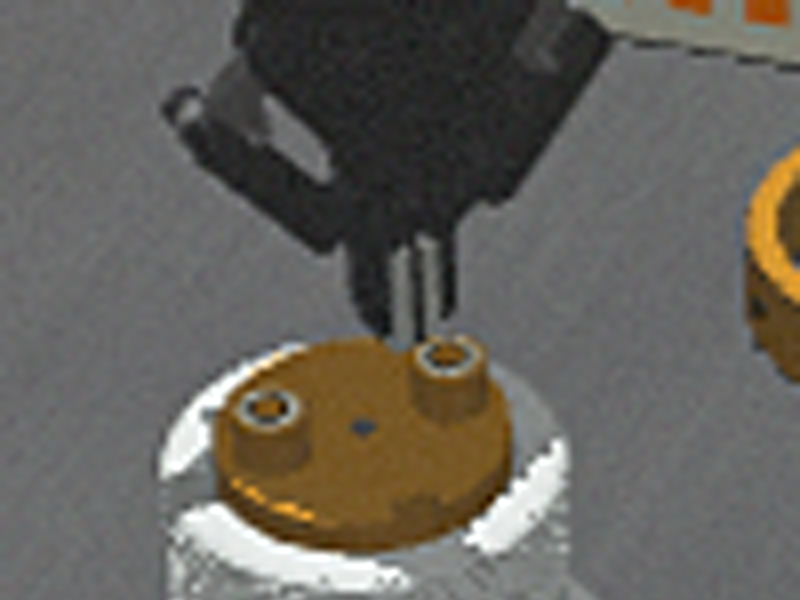

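Request:
{"api": "jog_arm", "payload": {
  "rows": [
    {"x": 0,"y": 0,"z": -0.003,"rx": 0,"ry": 0,"rz": 0,"grip": -1},
    {"x": -0.004,"y": 0.003,"z": -0.003,"rx": 0,"ry": 0,"rz": 0,"grip": -1},
    {"x": -0.007,"y": 0.0045,"z": -0.003,"rx": 0,"ry": 0,"rz": 0,"grip": -1},
    {"x": -0.0115,"y": 0.005,"z": -0.003,"rx": 0,"ry": 0,"rz": -0.12,"grip": -1},
    {"x": -0.0155,"y": 0.006,"z": -0.003,"rx": 0,"ry": 0,"rz": -0.245,"grip": -1},
    {"x": -0.0195,"y": 0.0075,"z": -0.003,"rx": 0,"ry": 0,"rz": -0.365,"grip": -1},
    {"x": -0.0195,"y": 0.0075,"z": -0.003,"rx": 0,"ry": 0,"rz": -0.365,"grip": -1}
  ]
}}

```text
time: 7.35
tool_pos: [0.5789, -0.0528, 0.1263]
orientation: [-0.001, 0.529, 0.848, 0.0]
wrist_force: [1.5, -1.4, -0.8]
grip_width: -0.0
```

```bash
cat >> h.py <<'E'
def look(n):
    s=arm.observe();print(s['time'],s['tool_pos'].round(4),s['wrist_force'].round(2),np.degrees(2*np.arctan2(s['orientation'][2],s['orientation'][1])).round(1))
    a=[]
    for c in('side','wrist'):
        p=arm.get_image(c);save(p,c+n)
        u,v=proj(p,[.593,-.02,.12]).astype(int); h=45 if c=='side' else 90
        a.append(cv2.resize(p['img'][max(v-h,0):v+h,u-h:u+h,::-1],(400,400),interpolation=cv2.INTER_CUBIC))
        P={}
        for k in('notch','insert_a_top','insert_b_top','mouth'):
            for r in arm.landmark_of(p,k)[:1]: P[k]=r['point']; d=r['point'][:2]-C; print(c,k,np.round(r['point'],4),round(r['score'],2),'ang',np.degrees(np.arctan2(d[1],d[0])).round(1))
    cv2.imwrite(f'pics/l{n}.png',np.hstack(a))
E
python3 - <<'E'
from h import *
look('6')
table([-154,-161,-168,-175,-182,-189,-196,-203,-210,-217,-222],[.023]*11,0)
E
```

```text
7.35 [ 0.5789 -0.0528  0.1263] [ 1.5  -1.37 -0.84] 116.1
side notch [0.5775 0.0156 0.1172] 0.95 ang 113.4
side insert_a_top [ 0.5702 -0.0321  0.1388] 0.64 ang -152.6
side insert_b_top [ 0.6177 -0.007   0.1307] 0.62 ang 28.3
side mouth [ 0.5953 -0.022   0.1134] 0.94 ang -36.5
wrist notch [0.5772 0.0111 0.1208] 0.58 ang 116.7
wrist insert_a_top [ 0.5673 -0.0314  0.1336] 0.76 ang -156.6
wrist insert_b_top [ 0.6188 -0.0099  0.1357] 0.7 ang 22.0
wrist mouth [ 0.5996 -0.0219  0.1094] 0.91 ang -13.6
-154 0.023 [-0.0002 -0.0001] rz -0.002
-161 0.023 [-0.004   0.0019] rz -0.124
-168 0.023 [-0.0076  0.0043] rz -0.247
-175 0.023 [-0.0109  0.0072] rz -0.369
-182 0.023 [-0.0138  0.0104] rz -0.491
-189 0.023 [-0.0162  0.0139] rz -0.613
-196 0.023 [-0.0183  0.0178] rz -0.735
-203 0.023 [-0.0198  0.0218] rz -0.857
-210 0.023 [-0.0209  0.026 ] rz -0.98
-217 0.023 [-0.0214  0.0303] rz -1.102
-222 0.023 [-0.0214  0.0334] rz -1.189
```

View pics/l6.png

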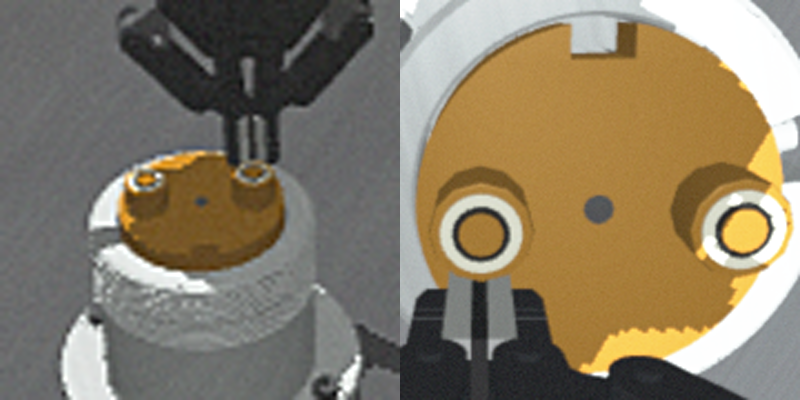

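Request:
{"api": "jog_arm", "payload": {
  "rows": [
    {"x": -0.004,"y": 0.002,"z": -0.001,"rx": 0,"ry": 0,"rz": -0.12,"grip": -1},
    {"x": -0.0075,"y": 0.0045,"z": -0.001,"rx": 0,"ry": 0,"rz": -0.245,"grip": -1},
    {"x": -0.011,"y": 0.007,"z": -0.001,"rx": 0,"ry": 0,"rz": -0.37,"grip": -1},
    {"x": -0.014,"y": 0.0105,"z": -0.001,"rx": 0,"ry": 0,"rz": -0.49,"grip": -1},
    {"x": -0.016,"y": 0.014,"z": -0.001,"rx": 0,"ry": 0,"rz": -0.615,"grip": -1},
    {"x": -0.0185,"y": 0.018,"z": -0.001,"rx": 0,"ry": 0,"rz": -0.735,"grip": -1},
    {"x": -0.02,"y": 0.022,"z": -0.001,"rx": 0,"ry": 0,"rz": -0.855,"grip": -1},
    {"x": -0.021,"y": 0.026,"z": -0.001,"rx": 0,"ry": 0,"rz": -0.98,"grip": -1}
  ]
}}

```text
time: 8.65
tool_pos: [0.5582, -0.0273, 0.1254]
orientation: [-0.0, 0.867, 0.498, 0.001]
wrist_force: [0.7, -3.7, 0.3]
grip_width: -0.0001
```

```bash
python3 - <<'E'
from h import *
look('7')
table([-210,-217,-222,-224,-226,-228,-230,-232],[.023]*11,0)
E
```

```text
8.65 [ 0.5582 -0.0273  0.1254] [ 0.72 -3.67  0.3 ] 59.7
side notch [0.6118 0.0185 0.1205] 0.63 ang 64.1
side insert_a_top [ 0.5715 -0.0131  0.14  ] 0.65 ang 161.5
side insert_b_top [ 0.6172 -0.0343  0.1351] 0.49 ang -30.0
wrist notch [0.6096 0.013  0.121 ] 0.7 ang 63.5
wrist insert_a_top [ 0.5693 -0.0079  0.1351] 0.56 ang 152.4
wrist insert_b_top [ 0.6194 -0.0351  0.1354] 0.75 ang -29.3
wrist mouth [ 0.5961 -0.0206  0.1099] 0.6 ang -5.5
-210 0.023 [ 0.0002 -0.0001] rz -0.0
-217 0.023 [-0.0003  0.0042] rz -0.122
-222 0.023 [-0.0004  0.0073] rz -0.21
-224 0.023 [-0.0003  0.0086] rz -0.245
-226 0.023 [-0.0002  0.0098] rz -0.28
-228 0.023 [-0.0001  0.011 ] rz -0.314
-230 0.023 [0.0001 0.0123] rz -0.349
-232 0.023 [0.0004 0.0135] rz -0.384
```

View pics/l7.png

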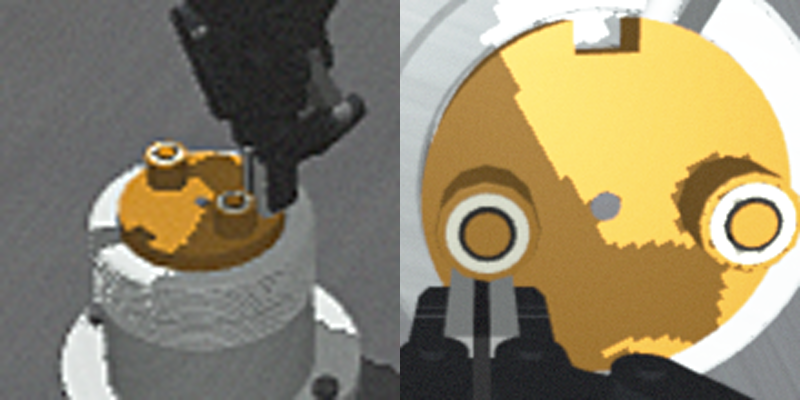

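Request:
{"api": "jog_arm", "payload": {
  "rows": [
    {"x": -0.0003,"y": 0.0042,"z": 0,"rx": 0,"ry": 0,"rz": -0.12,"grip": -1},
    {"x": -0.0003,"y": 0.0085,"z": 0,"rx": 0,"ry": 0,"rz": -0.245,"grip": -1},
    {"x": -0.0002,"y": 0.0095,"z": 0,"rx": 0,"ry": 0,"rz": -0.27,"grip": -1},
    {"x": -0.0002,"y": 0.0095,"z": 0,"rx": 0,"ry": 0,"rz": -0.27,"grip": -1}
  ]
}}

```text
time: 9.55
tool_pos: [0.5575, -0.0174, 0.1249]
orientation: [-0.001, 0.925, 0.38, 0.0]
wrist_force: [-1.5, -1.3, 0.6]
grip_width: 0.0
```

```bash
python3 - <<'E'
from h import *
look('8')
im=cv2.imread('pics/wrist8.png');cv2.imwrite('pics/w8.png',cv2.resize(im[50:250,240:440],(600,600),interpolation=cv2.INTER_CUBIC))
E
```

```text
9.55 [ 0.5575 -0.0174  0.1249] [-1.48 -1.34  0.56] 44.7
side insert_a_top [0.7726 0.0923 0.0153] 0.46 ang 32.1
side mouth [ 0.5961 -0.0229  0.1123] 0.65 ang -40.0
wrist notch [0.6204 0.0066 0.1189] 0.8 ang 44.5
wrist insert_a_top [ 0.573  -0.0012  0.1322] 0.94 ang 136.3
wrist insert_b_top [ 0.6172 -0.04    0.1345] 0.93 ang -39.1
wrist mouth [ 0.5975 -0.0205  0.1073] 0.81 ang -2.5
```

View pics/l8.png

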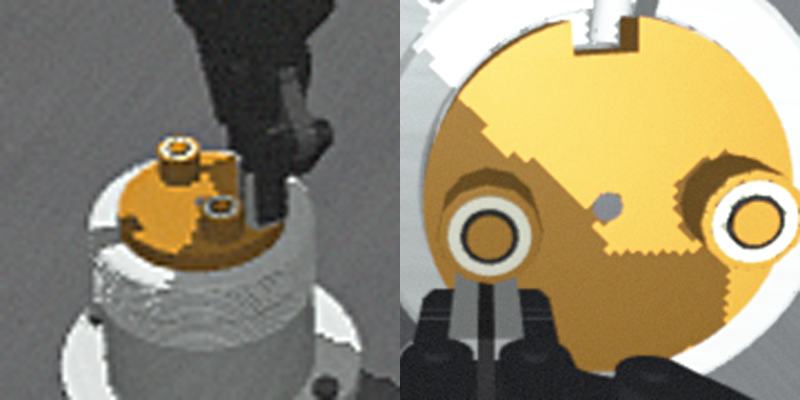

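View pics/w8.png

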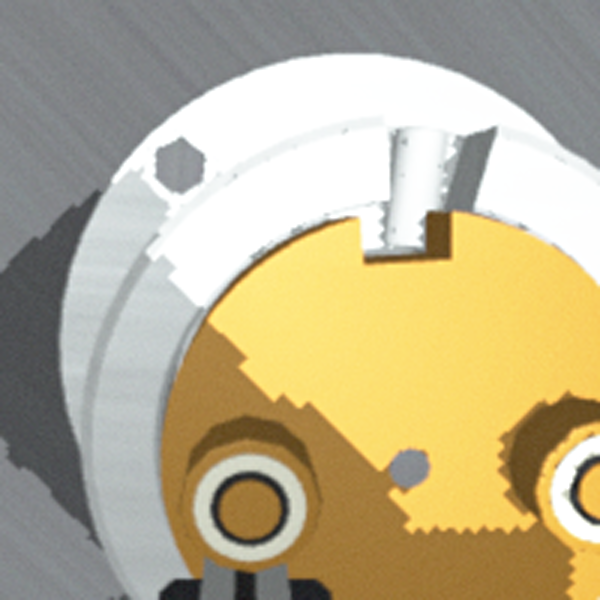

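```bash
python3 - <<'E'
from h import *
p=arm.get_image('wrist')
W=lambda u,v,z: ray(p,(240-.5+u/3,50-.5+v/3),z)
c=W(409,468,.119);print('cen',c)
for n,u,v,z in(('notch_in',407.5,260,.119),('notch_out',406,214.5,.119),('pin_in',406,250,.092),('pin_out',421,130,.092),('slot_out',443.5,129,.11),('slot_in',429,208,.11),('A',249,508,.135)):
    X=W(u,v,z)
    for cc in (c[:2],C):
        d=X[:2]-cc;print(n,X.round(4),np.degrees(np.arctan2(d[1],d[0])).round(1),np.hypot(*d).round(4))
E
```

```text
cen [ 0.593201   -0.02164358  0.119     ]
notch_in [0.6164 0.0038 0.119 ] 47.7 0.0345
notch_in [0.6164 0.0038 0.119 ] 45.9 0.0336
notch_out [0.621  0.0092 0.119 ] 47.9 0.0415
notch_out [0.621  0.0092 0.119 ] 46.4 0.0407
pin_in [0.6197 0.0009 0.092 ] 40.4 0.0348
pin_in [0.6197 0.0009 0.092 ] 38.5 0.0341
pin_out [0.6361 0.0146 0.092 ] 40.2 0.0562
pin_out [0.6361 0.0146 0.092 ] 39.0 0.0555
slot_out [0.6355 0.0135 0.11  ] 39.8 0.055
slot_out [0.6355 0.0135 0.11  ] 38.5 0.0543
slot_in [0.6254 0.006  0.11  ] 40.7 0.0425
slot_in [0.6254 0.006  0.11  ] 39.1 0.0418
A [ 0.5731 -0.0035  0.135 ] 138.0 0.0271
A [ 0.5731 -0.0035  0.135 ] 139.9 0.0261
```

Request:
{"api": "jog_arm", "payload": {
  "rows": [
    {"x": 0.0003,"y": 0.0023,"z": 0,"rx": 0,"ry": 0,"rz": -0.065,"grip": -1},
    {"x": 0.001,"y": 0.0046,"z": 0,"rx": 0,"ry": 0,"rz": -0.13,"grip": -1},
    {"x": 0.001,"y": 0.0046,"z": 0,"rx": 0,"ry": 0,"rz": -0.13,"grip": -1},
    {"x": 0.001,"y": 0.0046,"z": 0,"rx": 0,"ry": 0,"rz": -0.13,"grip": -1}
  ]
}}

```text
time: 10.5
tool_pos: [0.5585, -0.0123, 0.1249]
orientation: [-0.001, 0.948, 0.319, 0.001]
wrist_force: [-2.4, -1.2, 1.3]
grip_width: -0.0
```

```bash
python3 - <<'E'
from h import *
look('9')
im=cv2.imread('pics/wrist9.png');cv2.imwrite('pics/w9.png',cv2.resize(im[50:250,240:440],(600,600),interpolation=cv2.INTER_CUBIC))
E
```

```text
10.5 [ 0.5585 -0.0123  0.1249] [-2.38 -1.22  1.31] 37.2
side notch [0.6238 0.0029 0.1187] 0.95 ang 37.0
side insert_a_top [0.577  0.002  0.1423] 0.65 ang 125.7
side insert_b_top [ 0.6092 -0.0421  0.1346] 0.42 ang -53.4
side mouth [ 0.5969 -0.0223  0.111 ] 0.95 ang -27.1
wrist notch [ 0.6202 -0.0014  0.1206] 0.64 ang 34.8
wrist insert_a_top [0.5727 0.0027 0.1327] 0.79 ang 131.4
wrist insert_b_top [ 0.6151 -0.044   0.1332] 0.6 ang -47.0
wrist mouth [ 0.6034 -0.0233  0.1052] 0.93 ang -16.1
```

View pics/w9.png

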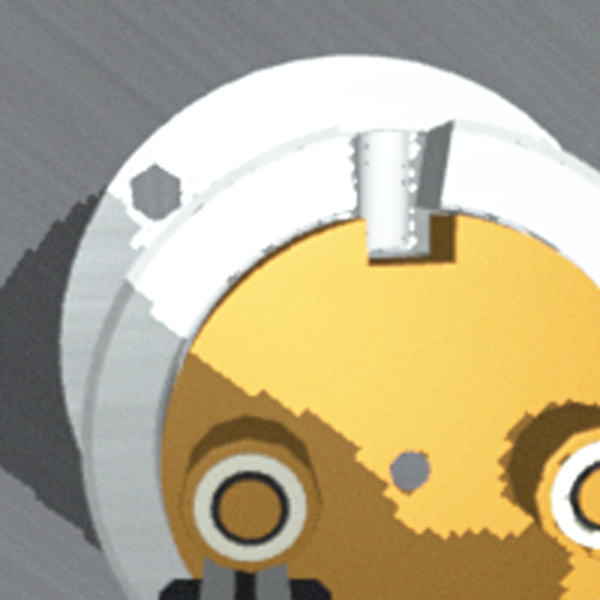

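```bash
python3 - <<'E'
from h import *
p=arm.get_image('wrist')
W=lambda u,v,z: ray(p,(240-.5+u/3,50-.5+v/3),z)
c=W(410,471,.119);print('cen',c)
for n,u,v,z in(('notch_in',411.5,263,.119),('notch_out',408.5,215,.119),('pin_in',394,250,.092),('pin_out',387,130,.092),('slot_out',402.5,128,.11),('slot_in',399,212,.11),('A',249,509,.135)):
    X=W(u,v,z);d=X[:2]-c[:2];print(n,X.round(4),np.degrees(np.arctan2(d[1],d[0])).round(1),np.hypot(*d).round(4))
s=arm.observe();print(s['time'],s['tool_pos'])
E
```

```text
cen [ 0.59322088 -0.02201167  0.119     ]
notch_in [ 6.199e-01 -1.000e-04  1.190e-01] 39.4 0.0345
notch_out [0.6253 0.005  0.119 ] 40.2 0.0419
pin_in [ 0.6213 -0.0008  0.092 ] 37.0 0.0352
pin_out [0.637  0.0138 0.092 ] 39.3 0.0565
slot_out [0.6361 0.0133 0.11  ] 39.5 0.0555
slot_in [0.6255 0.0053 0.11  ] 40.2 0.0423
A [ 0.5758 -0.0011  0.135 ] 129.7 0.0272
11.05 [ 0.55856507 -0.01252948  0.1248583 ]
```

Request:
{"api": "jog_arm", "payload": {
  "rows": [
    {"x": -0.003,"y": -0.0025,"z": 0,"rx": 0,"ry": 0,"rz": 0,"grip": -1},
    {"x": -0.004,"y": -0.003,"z": 0.01,"rx": 0,"ry": 0,"rz": 0,"grip": -1},
    {"x": -0.004,"y": -0.003,"z": 0.035,"rx": 0,"ry": 0,"rz": 0.1,"grip": -1},
    {"x": 0,"y": -0.004,"z": 0.05,"rx": 0,"ry": 0,"rz": 0.24,"grip": -1},
    {"x": 0.01,"y": -0.006,"z": 0.05,"rx": 0,"ry": 0,"rz": 0.38,"grip": -1},
    {"x": 0.02,"y": -0.008,"z": 0.05,"rx": 0,"ry": 0,"rz": 0.52,"grip": -1},
    {"x": 0.0344,"y": -0.0086,"z": 0.05,"rx": 0,"ry": 0,"rz": 0.66,"grip": -1},
    {"x": 0.0344,"y": -0.0086,"z": 0.05,"rx": 0,"ry": 0,"rz": 0.8,"grip": -1}
  ]
}}

```text
time: 11.85
tool_pos: [0.5957, -0.0216, 0.1762]
orientation: [0.0, 0.747, 0.664, 0.002]
wrist_force: [-0.3, 0.5, 0.1]
grip_width: -0.0002
```

Request:
{"api": "jog_arm", "payload": {
  "rows": [
    {"x": -0.0025,"y": 0.0006,"z": 0,"rx": 0,"ry": 0,"rz": 0.14,"grip": -1},
    {"x": -0.0025,"y": 0.0006,"z": 0,"rx": 0,"ry": 0,"rz": 0.28,"grip": -1},
    {"x": -0.0025,"y": 0.0006,"z": 0,"rx": 0,"ry": 0,"rz": 0.42,"grip": -1},
    {"x": -0.0025,"y": 0.0006,"z": 0,"rx": 0,"ry": 0,"rz": 0.56,"grip": -1},
    {"x": -0.0025,"y": 0.0006,"z": 0,"rx": 0,"ry": 0,"rz": 0.7,"grip": -1},
    {"x": -0.0025,"y": 0.0006,"z": 0,"rx": 0,"ry": 0,"rz": 0.785,"grip": -1},
    {"x": -0.0025,"y": 0.0006,"z": -0.015,"rx": 0,"ry": 0,"rz": 0.785,"grip": -1},
    {"x": -0.0025,"y": 0.0006,"z": -0.03,"rx": 0,"ry": 0,"rz": 0.785,"grip": -1}
  ]
}}

```text
time: 12.65
tool_pos: [0.5944, -0.0212, 0.1475]
orientation: [0.001, 0.436, 0.9, 0.002]
wrist_force: [-0.5, 0.7, 0.9]
grip_width: -0.0003
```

```bash
python3 - <<'E'
from h import *
look('10')
im=cv2.imread('pics/wrist10.png');cv2.imwrite('pics/w10.png',cv2.resize(im[130:330,220:420],(600,600),interpolation=cv2.INTER_CUBIC))
E
```

```text
12.65 [ 0.5944 -0.0212  0.1475] [-0.52  0.71  0.89] 128.2
side notch [0.6256 0.0085 0.1176] 0.64 ang 41.5
side insert_a_top [0.5748 0.0018 0.1411] 0.58 ang 129.5
side insert_b_top [ 0.6095 -0.0419  0.1328] 0.56 ang -52.6
side mouth [ 0.5968 -0.0222  0.1117] 0.64 ang -26.6
wrist notch [0.6215 0.0008 0.1215] 0.71 ang 36.5
wrist insert_a_top [5.745e-01 4.000e-04 1.340e-01] 0.92 ang 131.8
wrist mouth [ 0.595  -0.0228  0.1071] 0.6 ang -51.3
```

View pics/l10.png

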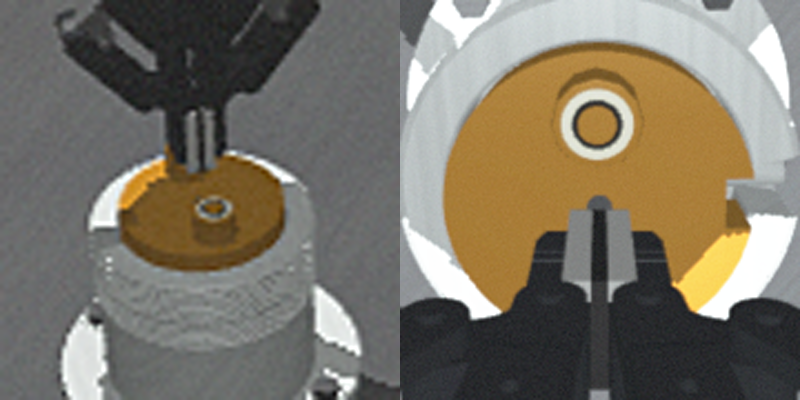

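View pics/w10.png

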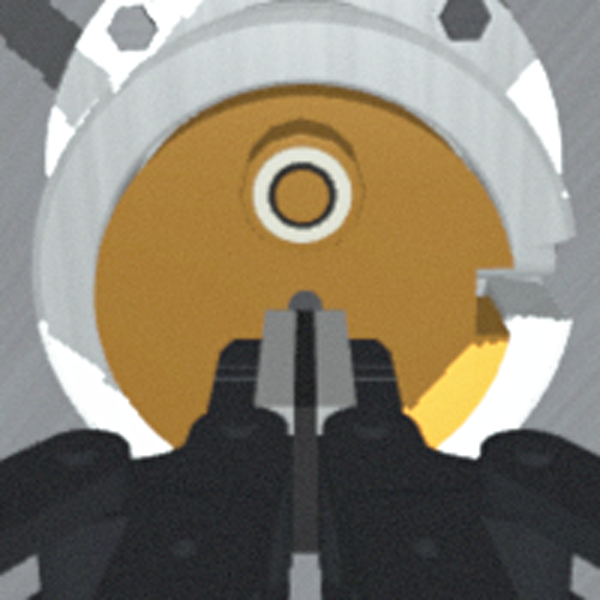

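Request:
{"api": "jog_arm", "payload": {
  "rows": [
    {"x": -0.001,"y": -0.0003,"z": -0.01,"rx": 0,"ry": 0,"rz": 0,"grip": -1},
    {"x": -0.001,"y": -0.0003,"z": -0.02,"rx": 0,"ry": 0,"rz": 0,"grip": -1},
    {"x": -0.001,"y": -0.0003,"z": -0.026,"rx": 0,"ry": 0,"rz": 0,"grip": -1},
    {"x": -0.001,"y": -0.0003,"z": -0.028,"rx": 0,"ry": 0,"rz": 0,"grip": -1},
    {"x": -0.001,"y": -0.0003,"z": -0.029,"rx": 0,"ry": 0,"rz": 0,"grip": -1},
    {"x": -0.001,"y": -0.0003,"z": -0.029,"rx": 0,"ry": 0,"rz": 0,"grip": -1}
  ]
}}

```text
time: 13.75
tool_pos: [0.5921, -0.0212, 0.1175]
orientation: [-0.001, 0.436, 0.9, 0.002]
wrist_force: [-1.4, -0.6, 2.5]
grip_width: 0.0002
```

Request:
{"api": "jog_arm", "payload": {
  "rows": [
    {"x": 0,"y": 0,"z": -0.001,"rx": 0,"ry": 0,"rz": 0,"grip": -1},
    {"x": 0,"y": 0,"z": -0.002,"rx": 0,"ry": 0,"rz": 0,"grip": -1},
    {"x": 0,"y": 0,"z": -0.003,"rx": 0,"ry": 0,"rz": 0,"grip": -1},
    {"x": 0,"y": 0,"z": -0.003,"rx": 0,"ry": 0,"rz": 0,"grip": -1}
  ]
}}

```text
time: 14.15
tool_pos: [0.5921, -0.0213, 0.1147]
orientation: [-0.0, 0.436, 0.9, 0.002]
wrist_force: [-0.9, 0.9, 4.6]
grip_width: 0.0001
```

Request:
{"api": "jog_arm", "payload": {
  "rows": [
    {"x": 0,"y": 0,"z": -0.001,"rx": 0,"ry": 0,"rz": 0,"grip": -1},
    {"x": 0,"y": 0,"z": -0.002,"rx": 0,"ry": 0,"rz": 0,"grip": -1},
    {"x": 0,"y": 0,"z": -0.003,"rx": 0,"ry": 0,"rz": 0,"grip": -1},
    {"x": 0,"y": 0,"z": -0.003,"rx": 0,"ry": 0,"rz": 0,"grip": -1}
  ]
}}

```text
time: 14.55
tool_pos: [0.5921, -0.0213, 0.1141]
orientation: [0.0, 0.436, 0.9, 0.002]
wrist_force: [-4.5, 0.6, 18.4]
grip_width: -0.0001
```

```bash
python3 - <<'E'
from h import *
look('11')
E
```

```text
14.55 [ 0.5921 -0.0213  0.1141] [-4.48  0.62 18.37] 128.2
side notch [0.6247 0.0054 0.1115] 0.96 ang 39.0
side insert_a_top [0.5752 0.0016 0.1308] 0.43 ang 129.1
side mouth [ 0.5965 -0.0196  0.1176] 0.84 ang 11.3
wrist notch [0.6209 0.0041 0.1105] 0.77 ang 41.2
wrist insert_a_top [0.5756 0.0013 0.1267] 0.88 ang 128.9
wrist insert_b_top [ 0.6124 -0.0409  0.1255] 0.75 ang -46.7
wrist mouth [ 0.5967 -0.0212  0.1098] 0.97 ang -13.7
```

View pics/l11.png

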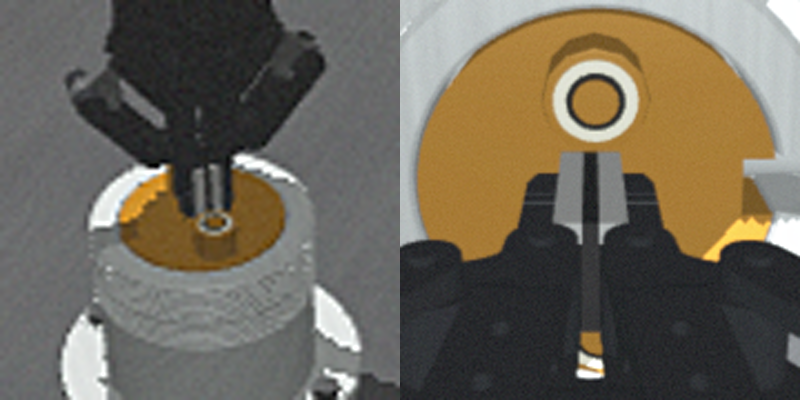

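Request:
{"api": "jog_arm", "payload": {
  "rows": [
    {"x": 0,"y": 0,"z": -0.003,"rx": 0,"ry": 0,"rz": 0,"grip": -1},
    {"x": 0,"y": 0,"z": -0.004,"rx": 0,"ry": 0,"rz": 0,"grip": -1},
    {"x": 0,"y": 0,"z": -0.004,"rx": 0,"ry": 0,"rz": 0,"grip": -1}
  ]
}}

```text
time: 15.35
tool_pos: [0.5922, -0.0213, 0.114]
orientation: [0.001, 0.436, 0.9, 0.002]
wrist_force: [-7.9, 0.1, 26.9]
grip_width: -0.0
```

Hard stop at 27 N. Lift clear and check.

Request:
{"api": "jog_arm", "payload": {
  "rows": [
    {"x": 0,"y": 0,"z": 0.005,"rx": 0,"ry": 0,"rz": 0,"grip": -1},
    {"x": 0,"y": 0,"z": 0.03,"rx": 0,"ry": 0,"rz": 0,"grip": -1},
    {"x": 0,"y": 0,"z": 0.06,"rx": 0,"ry": 0,"rz": 0,"grip": -1},
    {"x": -0.03,"y": -0.04,"z": 0.08,"rx": 0,"ry": 0,"rz": 0,"grip": -1},
    {"x": -0.05,"y": -0.08,"z": 0.09,"rx": 0,"ry": 0,"rz": 0,"grip": -1},
    {"x": -0.06,"y": -0.12,"z": 0.1,"rx": 0,"ry": 0,"rz": 0,"grip": -1},
    {"x": -0.06,"y": -0.15,"z": 0.1,"rx": 0,"ry": 0,"rz": 0,"grip": -1},
    {"x": -0.06,"y": -0.15,"z": 0.1,"rx": 0,"ry": 0,"rz": 0,"grip": -1}
  ]
}}

```text
time: 16.15
tool_pos: [0.5324, -0.1752, 0.2142]
orientation: [0.002, 0.438, 0.899, 0.001]
wrist_force: [0.1, 0.4, 0.4]
grip_width: 0.0004
```

```bash
python3 - <<'E'
from h import *
look('12')
p=arm.get_image('side');u,v=proj(p,[.593,-.02,.11]).astype(int)
cv2.imwrite('pics/s12.png',cv2.resize(p['img'][v-40:v+40,u-50:u+50,::-1],(750,600),interpolation=cv2.INTER_CUBIC))
t=arm.get_image('top');save(t,'top12')
E
```

```text
16.15 [ 0.5324 -0.1752  0.2142] [0.13 0.37 0.4 ] 128.0
side notch [0.6267 0.005  0.112 ] 0.72 ang 36.9
side insert_a_top [0.5757 0.0022 0.1291] 0.57 ang 127.6
side mouth [ 0.5954 -0.0201  0.1138] 0.56 ang 4.8
wrist notch [0.6218 0.0027 0.1126] 0.88 ang 38.6
wrist insert_a_top [0.5763 0.0031 0.1233] 0.79 ang 125.5
wrist insert_b_top [ 0.6113 -0.04    0.1271] 0.75 ang -47.1
wrist mouth [ 0.5978 -0.0184  0.1081] 0.93 ang 21.6
```

View pics/s12.png

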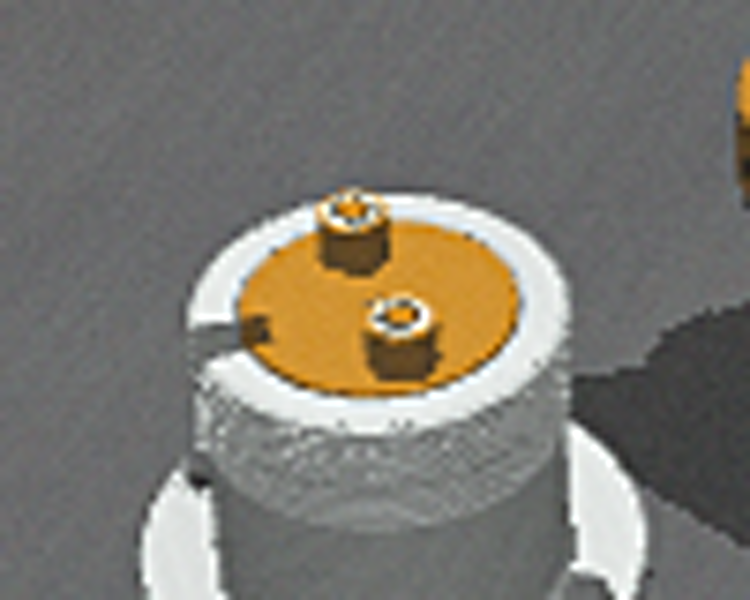

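View pics/wrist12.png

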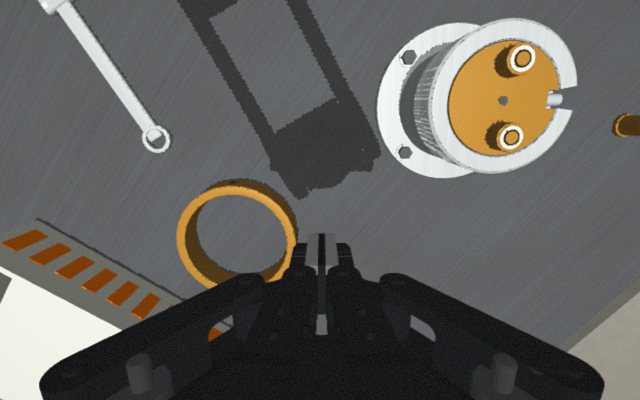

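View pics/top12.png

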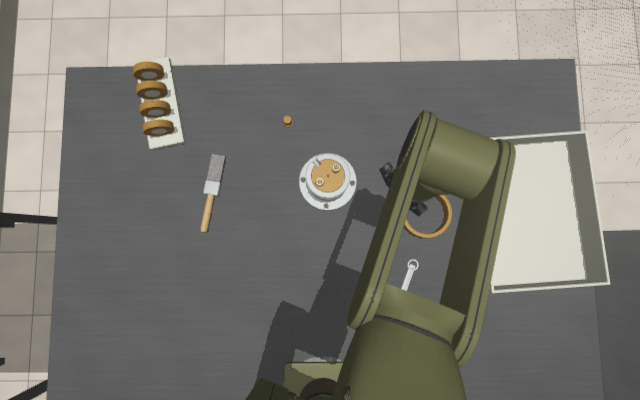

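```bash
python3 -c "
from station import arm
print(arm.job_done())"
```

```text
the job is handed in; nothing more can be done
None
```

I turned the die clockwise by about 98° with the shut fingertips pushing on insert A, until the notch was over the pin. Then I pressed it down at the centre of its face, lifted clear and handed the job in at about 16.5 s.

**Last checks:**
- **Alignment:** before pressing, the wrist picture gave the notch at 39.8° and the pin's slot at about 39.8°. The pin itself was measured at 37–39°, partly hidden by the edge of the notch.
- **Seating:** the die moved down with little resistance, then stopped hard. The tool height held at 114.0 mm while the force rose from 18 N to 27 N.
- **Flushness:** afterwards the side and wrist pictures show the face level with the mouth and the notch on the slot. The networks put the insert tops at 123–129 mm, against 126 mm expected, so this confirms flush only to a few millimetres.
- **Bystanders:** the ring nut, brush, wrench and spare insert look where they were in the last top picture. The arm hides part of the ring nut and wrench there.

**Disagreements:**
- **Fingertip reach:** the shut fingertips end at about TCP height, not 25 mm ahead of it as stated. My first sweep therefore passed just above the inserts without touching anything, and I redid it lower.
- **Calibration:** the cameras differed from each other by about 2–3 mm on the head's centre.

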